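# Find the non-slip casting by its drag and set it on the sloping spray rest

## Robot

A 6-joint arm with a two-finger parallel gripper is mounted at the origin on the work surface. World frame = base frame: x ahead of the robot, y to its left, z up, the work surface at z = 0. Lengths are in mm, angles in rad, forces in N, time in s.
With the tool pointing down it reaches from about 425 to 950 mm from the base axis. Payload 14.7 kg.
Tool frame: the origin (TCP) lies between the finger pads; the fingertips stand 25 mm ahead of it and the grasp point (between the pads) lies 6 mm ahead of it; z points along the fingers, y is the line along which they close (so a half turn about z gives the same grasp; the last joint's range is limited). The gripper opens to 85 mm and grips with 20 to 120 N. Pads are 22 mm wide; open, the fingers measure 114 mm over their backs; the gripper's body (76 mm by 85 mm) begins 54 mm behind the grasp point. The pads swing forward as they close: fully open they stand 13 mm farther back than shut.
Start: joints at [1.12, 0.48, 1.596, -0, 1.065, -0.047], TCP at [255.371, 597.727, 256.297] pointing down, gripper open.
Joint ranges: [-2.75, 2.75], [-0.82, 2.05], [0.23, 2.67], [-1.56, 4.7], [0.09, 2.69], [-2.92, 2.92]. Speed limits (rad/s): [1.89, 1.89, 2.39, 3.01, 3.01, 3.01].

## Interface

Orientations are given as a 3x3 rotation matrix whose columns are the frame's x, y, z axes.
In Python, from cell import status, optics, order, cut_out, pinpoint gives the robot as it stands.
- The arm moves only by the shell command python3 -m jog 'ROWS' [FORCE]. ROWS is JSON, a list that holds one entry, the list of rows, each a list of 7 numbers: the closure in counts, from 0 (fully open) to 255 (shut), then the shift along the tool's x, y, z in mm, then the turn, a rotation vector about the tool's x, y, z in rad. In form: [[[claw, tx, ty, tz, ax, ay, az], ...]]. A call has 1 to 12 rows; each row is the pose to reach, as a shift and turn from the pose commanded when the call began, along the tool's axes at that moment; what a row does not reach only later rows make up. A row lasts 1/8 s, in which the tool goes at most 62.5 mm and 10.7 degrees, less where a joint would pass 70% of its speed; a pose out of reach is approached as far as the arm can. A call with a gripper value outside its range is refused whole. The fingers move at their own pace and stop on an object; FORCE is the grip in N (left out, the last holds). Time passes only in rows, so rows that repeat a pose let the fingers close. It gives the time, the measured TCP pose, the force, the opening and the grip force at its end, in the units of the state.
- status.sense(): the state, without advancing time (a new reading comes with each control period).
- optics.grab_frame(name): name is "side" or "top" or "wrist"; returns a dict with "frame" (384x512x3 uint8, red, green, blue), "range_z" (384x512 float32, mm along the optical axis (not along the pixel's ray), 0 where there is no reading), "K" (3x3 intrinsics, pixels), "k1" (the pictures are not rectified: a ray, as slopes to the right and down, at radius r is drawn at 1 + k1 r^2 times it, then the intrinsics apply), "R" (3x3) and "t" (3): a world point X has camera coordinates R X + t. Camera axes: x right, y down, z forward; pixel columns grow to the right and rows downward; lengths in mm; the calibration is good to about 2 mm. A picture is of the moment at which its call begins.
- order.finish_job(): hands the job in; it is judged then, once.
Trained networks look in the newest picture that a camera, given by its name, has taken for a name from the list of things; names that differ only in an ending like _2 or _b are one class to them, and where a whole thing is asked for, a point or a joint stands for the part that bears it (a point fixed in the world has none). Each returns a list of dicts, best first, with "score" (0 to 1); they miss things now and then, are a little off and sometimes report something else, mostly with a low value. They report only what shows in the picture. A call takes as long as a camera call. They do not tell look-alikes from the thing itself.
- cut_out(camera, query): "region" (384x512 bool, what is visible of it) and "bbox" ([left, top, width, height] in pixels, round what is visible of it).
- pinpoint(camera, query): "point" ([column, row] in pixels: a listed point, or the origin of a listed thing).
The state is a dict: "t": time; "joint_pos": joint angles; "qd": joint speeds; "joint_torque": joint torques, N m; "eef_pos": TCP position; "orientation": TCP orientation; "ft_force": force on the tool from outside, world axes, zero at the start; "ft_torque": the same for the moment, N m; "width": finger opening in mm; "grip_force": force on a finger pad.
Only numpy, scipy, OpenCV 4.12 (cv2) and the standard library are available. Lean on these libraries where they do the work, as an engineer would, in place of code of your own. Each camera call takes 0.05 s, during which the arm holds its last target. There are 200 camera calls.

## Task

One of the three castings has a non-slip underside and it is the only one that stays put on the sloping board. Without pressing down on them, drag each casting at least 4 cm along the bench to a new spot and leave it there, feeling which one resists most; when all three have been felt, set that one gently and flat on the middle of the sloping board and let go. The others stay standing on the bench; no casting may slide off or fall over, and leave the jar, pincers and brush alone.

Things in the scene. Friction and masses are not known exactly. Their poses are not given: they have to be found in the camera images.
- cast_a_mid (a point): centre of a tower casting, off-white cast stone, 76 mm high: sole 80 x 80 mm, 26 mm thick; square tower 40 x 40 mm with the same facing from 26 to 68 mm; small round cap on top. Point half-way up, 38 mm above the underside; z up, x and y square to the faces. Stands upright on the bench at the start. The three castings look exactly alike.
- cast_b_mid (a point): centre of a tower casting, off-white cast stone, 76 mm high: sole 80 x 80 mm, 26 mm thick; square tower 40 x 40 mm with the same facing from 26 to 68 mm; small round cap on top. Point half-way up, 38 mm above the underside; z up, x and y square to the faces. Stands upright on the bench at the start. The three castings look exactly alike.
- cast_c_mid (a point): centre of a tower casting, off-white cast stone, 76 mm high: sole 80 x 80 mm, 26 mm thick; square tower 40 x 40 mm with the same facing from 26 to 68 mm; small round cap on top. Point half-way up, 38 mm above the underside; z up, x and y square to the faces. Stands upright on the bench at the start. The three castings look exactly alike.
- board: fixed sloping board of the spray rest: smooth grey plate 180 x 180 x 12 mm on low feet, tilted 20 degrees, no lip, so slick things slide off. Origin: centre of its upper face, 58 mm above the bench; z square to that face; x straight up the slope (away from the robot, give or take the yaw); y level. Lower edge towards the robot. Sprung: gives up to 10 mm along -z, about 1 mm per 3 N.
- cast_a: same casting as point cast_a_mid, origin at the centre of its underside; 0.6 kg, a tenth more or less. One of the three is non-slip (friction about 0.8: takes 4 to 6 N to drag along bench or board unpressed), the other two are slick (0.1 to 0.25: under 2 N). Which is which changes each time and cannot be seen.
- cast_b: same casting as point cast_b_mid, origin at the centre of its underside; 0.6 kg, a tenth more or less. One of the three is non-slip (friction about 0.8: takes 4 to 6 N to drag along bench or board unpressed), the other two are slick (0.1 to 0.25: under 2 N). Which is which changes each time and cannot be seen.
- cast_c: same casting as point cast_c_mid, origin at the centre of its underside; 0.6 kg, a tenth more or less. One of the three is non-slip (friction about 0.8: takes 4 to 6 N to drag along bench or board unpressed), the other two are slick (0.1 to 0.25: under 2 N). Which is which changes each time and cannot be seen.
- jar: bystander: jar 60 mm across, 85 mm high, standing on the bench; origin at its underside
- pincers: bystander: steel pincers 170 mm long, lying on the bench, 15 mm high; origin near their middle
- brush: bystander: brush 160 mm long, lying on the bench; origin near its middle
There are look-alikes about, which are no part of the job. What is shaped like the cast_a but turquoise is not meant. What is shaped like the cast_b but orange is not meant.

How it is judged (in metres and radians):
On the way, in this order (a step that is already met when the one before it is completed fails the run):
1. every casting has been dragged to a new spot, at least 25 mm from its start, and all three stand upright on the bench (distance of each of cast_a_mid, cast_b_mid, cast_c_mid from where it was at the start of the episode above 0.025 m and height (world z) of cast_a_mid between 0.033 and 0.043 m and angle between each of cast_a_mid, cast_b_mid, cast_c_mid's own z axis and vertical below 0.06 rad and height (world z) of cast_b_mid between 0.033 and 0.043 m and height (world z) of cast_c_mid between 0.033 and 0.043 m), for 0.2 s.
2. a casting sits flat on the middle of the sloping board (((x of cast_a_mid in the frame of board between -0.04 and 0.04 m and y of cast_a_mid in the frame of board between -0.04 and 0.04 m and z of cast_a_mid in the frame of board between 0.033 and 0.043 m and angle between the z axis of cast_a_mid and the z axis of board, either way round below 0.08 rad) or (x of cast_b_mid in the frame of board between -0.04 and 0.04 m and y of cast_b_mid in the frame of board between -0.04 and 0.04 m and z of cast_b_mid in the frame of board between 0.033 and 0.043 m and angle between the z axis of cast_b_mid and the z axis of board, either way round below 0.08 rad) or (x of cast_c_mid in the frame of board between -0.04 and 0.04 m and y of cast_c_mid in the frame of board between -0.04 and 0.04 m and z of cast_c_mid in the frame of board between 0.033 and 0.043 m and angle between the z axis of cast_c_mid and the z axis of board, either way round below 0.08 rad))), for 0.2 s.
At the end, for the whole second after the job is handed in: one casting rests by itself, still, on the sloping board: its underside flat on the board (within 0.08 rad and 5 mm), its centre within 40 mm of the board's middle both along and across the slope; the other two stand upright (within 0.06 rad) and still on the bench (((x of cast_a_mid in the frame of board between -0.04 and 0.04 m and y of cast_a_mid in the frame of board between -0.04 and 0.04 m and z of cast_a_mid in the frame of board between 0.033 and 0.043 m and angle between the z axis of cast_a_mid and the z axis of board, either way round below 0.08 rad and linear speed of each of cast_a, cast_b, cast_c below 0.01 m/s and height (world z) of cast_b_mid between 0.033 and 0.043 m and angle between each of cast_b_mid, cast_c_mid's own z axis and vertical below 0.06 rad and height (world z) of cast_c_mid between 0.033 and 0.043 m) or (x of cast_b_mid in the frame of board between -0.04 and 0.04 m and y of cast_b_mid in the frame of board between -0.04 and 0.04 m and z of cast_b_mid in the frame of board between 0.033 and 0.043 m and angle between the z axis of cast_b_mid and the z axis of board, either way round below 0.08 rad and linear speed of each of cast_b, cast_a, cast_c below 0.01 m/s and height (world z) of cast_a_mid between 0.033 and 0.043 m and angle between each of cast_a_mid, cast_c_mid's own z axis and vertical below 0.06 rad and height (world z) of cast_c_mid between 0.033 and 0.043 m) or (x of cast_c_mid in the frame of board between -0.04 and 0.04 m and y of cast_c_mid in the frame of board between -0.04 and 0.04 m and z of cast_c_mid in the frame of board between 0.033 and 0.043 m and angle between the z axis of cast_c_mid and the z axis of board, either way round below 0.08 rad and linear speed of each of cast_c, cast_a, cast_b below 0.01 m/s and height (world z) of cast_a_mid between 0.033 and 0.043 m and angle between each of cast_a_mid, cast_b_mid's own z axis and vertical below 0.06 rad and height (world z) of cast_b_mid between 0.033 and 0.043 m))); the robot touches nothing.
It fails at once if a casting is pressed or dropped on the bench with more than 60 N (contact force between any of cast_a, cast_b, cast_c and table above 60 N).
It fails at once if a casting is pressed or dropped on the sloping board with more than 30 N (contact force between any of cast_a, cast_b, cast_c and board above 30 N).
It fails at once if a casting slides or tumbles with nobody holding it (leaning more than 0.15 rad, untouched by the robot and faster than 0.1 m/s) ((angle between cast_a_mid's own z axis and vertical above 0.15 rad and contact force between each of the arm, the fingers and cast_a below 0.05 N and linear speed of cast_a above 0.1 m/s) or (angle between cast_b_mid's own z axis and vertical above 0.15 rad and contact force between each of the arm, the fingers and cast_b below 0.05 N and linear speed of cast_b above 0.1 m/s) or (angle between cast_c_mid's own z axis and vertical above 0.15 rad and contact force between each of the arm, the fingers and cast_c below 0.05 N and linear speed of cast_c above 0.1 m/s)).
It fails at once if a casting is tipped over (more than 0.8 rad) (angle between any of cast_a_mid, cast_b_mid, cast_c_mid's own z axis and vertical above 0.8 rad).
It fails at once if the jar, the pincers or the brush is moved by more than 20 mm (distance of any of jar, pincers, brush from where it was at the start of the episode above 0.02 m).
It also fails if it takes over 72 s, if anything falls off the work surface, if the arm or the gripper's body presses on something with over 40 N, if the wrist force passes 120 N, or if a joint passes its speed limit or range.

## Working session

There is one attempt and no reset: what is moved stays moved. The work goes in short steps, Python scripts to look and compute and a shell command to move; the robot and the scene stay as the last step left them, time stands still between calls to the robot, and variables do not carry over. Pictures are saved under pics/ and viewed, at most 10 in all, crops included, and the job is handed in when it is done.

```bash
mkdir -p pics; cat > h.py <<'E'
import numpy as np, cv2
from cell import status, optics, order, cut_out, pinpoint
def ray(f,uv):
    K=np.array(f["K"]);k=f["k1"]
    d=np.array([(uv[0]-K[0,2])/K[0,0],(uv[1]-K[1,2])/K[1,1]])
    s=d.copy()
    for _ in range(20): s=d/(1+k*(s@s))
    return s
def cloud(f,mask):
    v,u=np.nonzero(mask&(f["range_z"]>0)); z=f["range_z"][v,u]
    K=np.array(f["K"]);d=np.c_[(u-K[0,2])/K[0,0],(v-K[1,2])/K[1,1]]
    s=d.copy()
    for _ in range(20): s=d/(1+f["k1"]*(s**2).sum(1,keepdims=True))
    P=np.c_[s*z[:,None],z]
    return (P-np.array(f["t"]))@np.array(f["R"])
def colour(f,m): return np.median(f["frame"][m],0)
E
python3 - <<'E'
from h import *
fs=[]
for c in ["top","side"]:
    f=optics.grab_frame(c);fs.append(f["frame"])
    cv2.imwrite(f"pics/{c}0.png",f["frame"][:,:,::-1])
    for q in ["cast_a","board","jar","pincers","brush"]:
        for r in cut_out(c,q):
            m=np.array(r["region"]);P=cloud(f,m)
            if len(P)==0: continue
            zt=np.percentile(P[:,2],98)
            # top face points
            S=P[(P[:,2]>15)&(P[:,2]<32)] if q=="cast_a" else P
            rect=cv2.minAreaRect(S[:,:2].astype(np.float32)) if len(S)>5 else None
            T=P[P[:,2]>60]
            print(c,q,round(r["score"],2),r["bbox"],"zmax",zt.round(),"rect",np.round(np.hstack([rect[0],rect[1],rect[2]]),1) if rect else None,"top mean",T.mean(0).round(1) if len(T) else None,len(P),colour(f,m))
            if q=="board" :
                c0=P.mean(0);n=np.linalg.svd(P-c0,full_matrices=False)[2][2];print("  n",n.round(3),c0.round(1))
print(status.sense())
E
```

```text
top cast_a 0.93 [176.3, 279.6, 56.5, 51.4] zmax 76.0 rect [352.7  93.9  79.6  80.5  40.3] top mean [353.   93.   70.6] 1509 [252. 145.   0.]
top cast_a 0.92 [317.3, 198.3, 45.3, 45.6] zmax 76.0 rect [ 526.  -199.8   80.2   80.7   75.1] top mean [ 525.  -199.    70.3] 1456 [247. 247. 238.]
top cast_a 0.89 [249.3, 190.4, 39.9, 42.4] zmax 76.0 rect [548.8 -49.5  80.2  79.7   7.1] top mean [547.8 -49.3  70.5] 1344 [248. 247. 239.]
top cast_a 0.77 [255.3, 279.2, 41.2, 42.1] zmax 77.0 rect [362.3 -53.1  79.7  79.9   1.6] top mean [362.5 -53.   70.7] 1465 [  0. 203. 202.]
top cast_a 0.69 [335.6, 287.7, 36.7, 39.5] zmax 76.0 rect [ 343.2 -216.2   81.    81.4   86.7] top mean [ 344.1 -217.1   70.4] 1588 [  0. 201. 199.]
top cast_a 0.68 [377.5, 207.5, 44.4, 40.9] zmax 76.0 rect [ 507.8 -326.8   80.2   80.5   76.4] top mean [ 506.9 -325.6   70.3] 1551 [247. 246. 237.]
top board 0.68 [96.6, 144.0, 89.8, 92.0] zmax 88.0 rect [609.3 229.  179.9 192.6  82.6] top mean [641.7 224.   74.8] 6894 [163. 175. 182.]
  n [-0.339  0.041  0.94 ] [598.7 229.3  58.7]
top board 0.39 [361.4, 109.2, 36.3, 38.1] zm
[... 2874 characters left out ...]
-4.65863793e-02]), 'qd': array([ 1.21726045e-03, -1.53174050e-03,  1.09501600e-03, -1.49376080e-03,
       -6.79398568e-05,  1.61418617e-03]), 'joint_torque': array([-1.67229042e-03, -9.50048089e+01, -4.30492651e+01, -1.14865975e-04,
        1.38501171e-03,  2.31505345e-05]), 'eef_pos': array([255.38752566, 597.72124812, 256.30689638]), 'orientation': array([[-9.19568995e-01,  3.92928572e-01,  1.80167197e-05],
       [ 3.92928572e-01,  9.19568996e-01, -1.07177786e-05],
       [-2.07789383e-05, -2.77645296e-06, -1.00000000e+00]]), 'ft_force': array([0.19384123, 0.03470141, 0.48533679]), 'ft_torque': array([ 0.05053317,  0.00954503, -0.01050721]), 'grip_force': 0.0, 'width': 85.48488749014732}
```

View picture.

```bash
python3 -c "
import cv2
a=cv2.imread('pics/top0.png')[60:350,80:470];cv2.imwrite('pics/crop0.png',cv2.resize(a,None,fx=2,fy=2,interpolation=cv2.INTER_CUBIC))"
```

```text
(no output)
```

View pics/crop0.png

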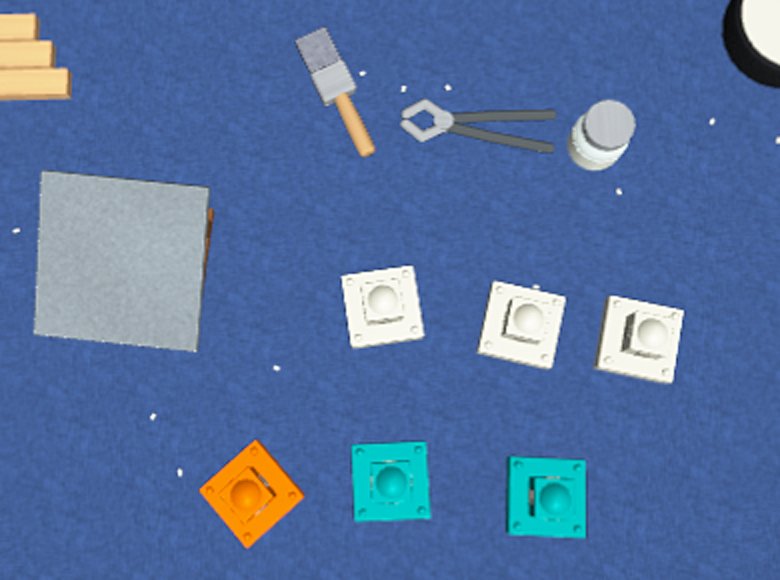

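Off-white castings (the ones meant, by colour): full-frame pixels (270,212), (340,222) and (400,229). Orange at (205,305) and turquoise at (275,300) and (353,308) are the look-alikes. The board is at (141,190), and the jar, pincers and brush are all far behind.

```bash
cat >> h.py <<'E'
from scipy.spatial.transform import Rotation as Rn
def Rt(yaw_deg,n=(0,0,1)):
    """tool with z=-n, tool x at world yaw"""
    n=np.array(n,float);n/=np.linalg.norm(n);z=-n
    x=np.array([np.cos(np.radians(yaw_deg)),np.sin(np.radians(yaw_deg)),0]);x-=z*(x@z);x/=np.linalg.norm(x)
    return np.c_[x,np.cross(z,x),z]
def go(p,R):
    s=status.sense();A=np.array(s["orientation"])
    d=A.T@(np.array(p)-s["eef_pos"]);w=Rn.from_matrix(A.T@R).as_rotvec()
    print("row",d.round(1),w.round(3),"t",s["t"]);return d,w
def wrist(name=None,lo=15,hi=32):
    f=optics.grab_frame("wrist")
    if name: cv2.imwrite(name,f["frame"][:,:,::-1])
    for r in cut_out("wrist","cast_a")[:3]:
        m=np.array(r["region"]);P=cloud(f,m);S=P[(P[:,2]>lo)&(P[:,2]<hi)]
        T=P[(P[:,2]>60)]
        if len(S)>20: 
            a=cv2.minAreaRect(S[:,:2].astype(np.float32))
            print(round(r["score"],2),np.round(np.hstack([a[0],a[1],a[2]]),1),"cap",T.mean(0).round(1) if len(T) else None,colour(f,m))
E
python3 -c "
from h import *
go([548,-51,200],Rt(97.1))"
```

```text
row [-524.  -481.6   56.3] [0.    0.    1.043] t 0.6
```

```bash
python3 -m jog '[[[0,-524,-481.6,56.3,0,0,1.043],[0,-524,-481.6,56.3,0,0,1.043],[0,-524,-481.6,56.3,0,0,1.043],[0,-524,-481.6,56.3,0,0,1.043],[0,-524,-481.6,56.3,0,0,1.043],[0,-524,-481.6,56.3,0,0,1.043],[0,-524,-481.6,56.3,0,0,1.043],[0,-524,-481.6,56.3,0,0,1.043],[0,-524,-481.6,56.3,0,0,1.043],[0,-524,-481.6,56.3,0,0,1.043],[0,-524,-481.6,56.3,0,0,1.043],[0,-524,-481.6,56.3,0,0,1.043]]]' 30; python3 -c "
from h import *
go([548,-51,200],Rt(97.1)); wrist('pics/w1.png')"
```

```text
t: 2.1
eef_pos: [549.1, -54.1, 199.8]
orientation: [[-0.121, 0.993, 0.001], [0.993, 0.121, -0.0], [-0.0, 0.001, -1.0]]
ft_force: [0.6, 1.6, -0.7]
width: 85.5
grip_force: 0.0
row [ 3.3 -0.7 -0.2] [ 0.001  0.    -0.002] t 2.1
0.92 [ 501.9 -303.6   39.8   59.1   75.9] cap [527.3 -66.8 227.5] [107. 106. 106.]
0.81 [362.4 -53.9  80.9  81.    1.9] cap [365.8 -51.9  70. ] [ 55. 161. 164.]
0.79 [369.1  63.3  88.3  38.4  15.2] cap [354.   69.3  66.1] [223. 123.  60.]
```

View pics/w1.png

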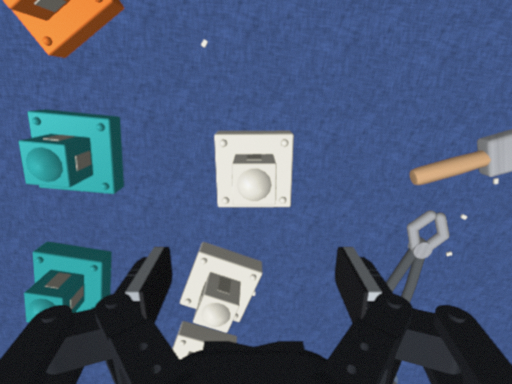

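```bash
python3 -c "
from h import *
go([548,-51,200],Rt(97.1))
f=optics.grab_frame('wrist')
for r in cut_out('wrist','cast_a'): print(r['score'],r['bbox'])
P=cloud(f,np.ones((384,512),bool));g=(abs(P[:,0]-548)<70)&(abs(P[:,1]+51)<70)
for lo,hi in ((20,32),(60,80)):
    S=P[g&(P[:,2]>lo)&(P[:,2]<hi)];a=cv2.minAreaRect(S[:,:2].astype(np.float32));print(len(S),a,S.mean(0))"
```

```text
row [ 2.8 -0.8 -0.2] [ 0.001  0.    -0.003] t 2.2
0.89 [23.8, 111.6, 101.1, 85.7]
0.84 [22.6, 243.3, 87.7, 78.8]
0.83 [172.7, 318.7, 67.8, 43.7]
0.78 [211.4, 131.0, 83.1, 77.8]
0.77 [1.9, 0.0, 120.9, 54.7]
0.63 [178.9, 242.2, 83.1, 89.9]
3430 ((549.2017822265625, -50.399417877197266), (80.02812194824219, 80.05610656738281), 7.307518482208252) [547.94043172 -41.13575207  26.52731669]
1901 ((549.2310180664062, -50.4209098815918), (40.06110382080078, 40.269203186035156), 7.520841598510742) [548.87746119 -48.15196912  70.46010484]
```

The wrist view shows the off-white target at (254,170), with the next two at (222,285) and (205,340). Its size (80 and 40 mm) and height (76 mm) match.

```bash
python3 -m jog '[[[0,0.4,1,50,0,0,0],[0,0.4,1,100,0,0,0],[0,0.4,1,138,0,0,0],[0,0.4,1,138,0,0,0],[0,0.4,1,138,0,0,0]]]' ; python3 -c "
from h import *
go([549,-50.5,62],Rt(97.4))"
```

```text
t: 2.92
eef_pos: [549.5, -49.9, 63.3]
orientation: [[-0.125, 0.992, 0.001], [0.992, 0.125, -0.0], [-0.0, 0.001, -1.0]]
ft_force: [0.6, 0.5, 0.6]
width: 85.4
grip_force: 0.0
row [-0.5 -0.5  1.3] [ 0.001  0.    -0.004] t 2.925
```

```bash
python3 -m jog '[[[200,0,0,0,0,0,0],[200,0,0,0,0,0,0],[200,0,0,0,0,0,0],[200,0,0,0,0,0,0],[200,0,0,0,0,0,0],[200,0,0,0,0,0,0],[200,0,0,0,0,0,0],[200,0,0,0,0,0,0]]]' 30
```

```text
t: 3.92
eef_pos: [549.4, -50.6, 63.0]
orientation: [[-0.124, 0.992, 0.001], [0.992, 0.124, -0.0], [-0.0, 0.001, -1.0]]
ft_force: [-1.7, 0.8, 11.7]
width: 40.0
grip_force: 29.7
```

```bash
python3 -m jog '[[[200,0,0,-0.5,0,0,0],[200,0,0,-0.5,0,0,0],[200,0,0,-0.5,0,0,0]]]'; python3 -m jog '[[[200,0,0,-0.5,0,0,0],[200,0,0,-0.5,0,0,0],[200,0,0,-0.5,0,0,0]]]'
```

```text
t: 4.3
eef_pos: [549.4, -50.6, 63.0]
orientation: [[-0.124, 0.992, 0.001], [0.992, 0.124, -0.0], [-0.0, 0.001, -1.0]]
ft_force: [-0.0, 0.9, 7.9]
width: 39.6
grip_force: 32.1
t: 4.68
eef_pos: [548.9, -50.5, 63.0]
orientation: [[-0.124, 0.992, -0.0], [0.992, 0.124, -0.0], [0.0, -0.0, -1.0]]
ft_force: [-0.3, -0.6, 0.5]
width: 39.3
grip_force: 31.6
```

```bash
for i in 1 2; do python3 -m jog '[[[200,0,4.5,0,0,0,0],[200,0,9,0,0,0,0],[200,0,13.5,0,0,0,0],[200,0,18,0,0,0,0],[200,0,22.5,0,0,0,0],[200,0,27,0,0,0,0]]]'; done; python3 -m jog '[[[200,0,0,0,0,0,0],[200,0,0,0,0,0,0]]]'
```

```text
t: 5.42
eef_pos: [572.6, -47.0, 63.1]
orientation: [[-0.124, 0.992, -0.006], [0.992, 0.124, 0.0], [0.001, -0.006, -1.0]]
ft_force: [-19.4, -3.0, 23.8]
width: 39.6
grip_force: 34.3
t: 6.18
eef_pos: [599.8, -43.8, 63.1]
orientation: [[-0.124, 0.992, -0.005], [0.992, 0.124, 0.0], [0.001, -0.005, -1.0]]
ft_force: [-17.4, -2.2, 21.2]
width: 39.6
grip_force: 34.0
t: 6.42
eef_pos: [600.9, -43.7, 63.1]
orientation: [[-0.124, 0.992, -0.003], [0.992, 0.124, 0.0], [0.001, -0.003, -1.0]]
ft_force: [-10.0, -0.6, 12.1]
width: 39.5
grip_force: 33.0
```

```bash
python3 -m jog '[[[0,0,0,0,0,0,0],[0,0,0,0,0,0,0],[0,0,0,0,0,0,0],[0,0,0,0,0,0,0],[0,0,0,-40,0,0,0],[0,0,0,-90,0,0,0],[0,0,0,-130,0,0,0],[0,0,0,-130,0,0,0]]]';  python3 -c "
from h import *
go([526,-201,195],Rt(75.3))"
```

```text
t: 7.42
eef_pos: [604.3, -44.0, 196.2]
orientation: [[-0.124, 0.992, 0.005], [0.992, 0.124, -0.001], [-0.001, 0.005, -1.0]]
ft_force: [0.2, 0.1, -0.3]
width: 85.3
grip_force: 0.0
row [-146.1  -97.1    0.9] [0.006 0.    0.381] t 7.425
```

```bash
python3 -m jog '[[[0,-50,-32,0,0,0,0.13],[0,-100,-64,0,0,0,0.26],[0,-146,-95.5,0,0,0,0.381],[0,-146,-95.5,0,0,0,0.381],[0,-146,-95.5,0,0,0,0.381],[0,-146,-95.5,0,0,0,0.381],[0,-146,-95.5,0,0,0,0.381]]]';  cat >> h.py <<'E'
def near(x,y,r=70):
    f=optics.grab_frame('wrist')
    P=cloud(f,np.ones((384,512),bool));g=(abs(P[:,0]-x)<r)&(abs(P[:,1]-y)<r)
    for lo,hi in ((20,32),(60,80)):
        S=P[g&(P[:,2]>lo)&(P[:,2]<hi)]
        if len(S)>20: a=cv2.minAreaRect(S[:,:2].astype(np.float32));print(len(S),np.round(np.hstack([a[0],a[1],a[2]]),1))
E
python3 -c "
from h import *
go([526,-201,195],Rt(75.3));near(526,-201,62);near(601,-44,62)"
```

```text
t: 8.3
eef_pos: [526.2, -199.6, 192.8]
orientation: [[0.252, 0.968, -0.0], [0.968, -0.252, 0.0], [0.0, -0.0, -1.0]]
ft_force: [-0.0, 0.0, 0.3]
width: 85.2
grip_force: 0.0
row [-1.4  0.2 -2.2] [-0.    -0.     0.001] t 8.3
3466 [ 526.  -201.7   80.7   80.1   75.4]
1945 [ 526.  -201.3   40.3   40.1   76. ]
2920 [602.6 -62.   79.9  42.5   6.9]
73 [588.5 -64.6   3.6  13.1  78.2]
```

```bash
python3 -m jog '[[[0,-1.8,0.4,50,0,0,0],[0,-1.8,0.4,100,0,0,0],[0,-1.8,0.4,130,0,0,0],[0,-1.8,0.4,130,0,0,0],[0,-1.8,0.4,130,0,0,0],[0,-1.8,0.4,130,0,0,0]]]'; python3 -m jog '[[[200,0,0,0,0,0,0],[200,0,0,0,0,0,0],[200,0,0,0,0,0,0],[200,0,0,0,0,0,0],[200,0,0,0,0,0,0],[200,0,0,-0.5,0,0,0],[200,0,0,-0.9,0,0,0],[200,0,0,-0.9,0,0,0],[200,0,0,-0.9,0,0,0]]]' 30
```

```text
t: 9.15
eef_pos: [526.7, -202.7, 64.5]
orientation: [[0.254, 0.967, 0.002], [0.967, -0.254, -0.001], [-0.0, 0.002, -1.0]]
ft_force: [1.6, -0.4, 0.5]
width: 85.4
grip_force: 0.0
t: 10.28
eef_pos: [525.6, -202.3, 63.7]
orientation: [[0.254, 0.967, -0.0], [0.967, -0.254, 0.0], [0.0, -0.0, -1.0]]
ft_force: [0.5, -0.0, -5.6]
width: 39.5
grip_force: 30.8
```

```bash
python3 -m jog '[[[200,0,0,0.4,0,0,0],[200,0,0,0.4,0,0,0],[200,0,0,0.4,0,0,0]]]'; for i in 1 2; do python3 -m jog '[[[200,0,4.5,0,0,0,0],[200,0,9,0,0,0,0],[200,0,13.5,0,0,0,0],[200,0,18,0,0,0,0],[200,0,22.5,0,0,0,0],[200,0,27,0,0,0,0]]]'; done; python3 -m jog '[[[200,0,0,0,0,0,0],[200,0,0,0,0,0,0]]]'
```

```text
t: 10.65
eef_pos: [525.8, -202.4, 63.5]
orientation: [[0.254, 0.967, 0.0], [0.967, -0.254, -0.0], [-0.0, 0.0, -1.0]]
ft_force: [-1.1, -0.2, -3.7]
width: 39.6
grip_force: 31.0
t: 11.4
eef_pos: [552.2, -209.3, 63.5]
orientation: [[0.254, 0.967, -0.0], [0.967, -0.254, 0.0], [-0.0, -0.0, -1.0]]
ft_force: [0.0, -0.4, -2.4]
width: 39.8
grip_force: 31.3
t: 12.15
eef_pos: [578.3, -216.1, 63.5]
orientation: [[0.254, 0.967, 0.0], [0.967, -0.254, -0.0], [-0.0, 0.0, -1.0]]
ft_force: [-0.4, -1.1, -0.4]
width: 39.5
grip_force: 31.4
t: 12.4
eef_pos: [578.0, -216.1, 63.5]
orientation: [[0.254, 0.967, 0.0], [0.967, -0.254, -0.0], [-0.0, 0.0, -1.0]]
ft_force: [1.1, -0.7, -1.8]
width: 39.2
grip_force: 31.4
```

```bash
python3 -m jog '[[[0,0,0,0,0,0,0],[0,0,0,0,0,0,0],[0,0,0,0,0,0,0],[0,0,0,0,0,0,0],[0,0,0,-40,0,0,0],[0,0,0,-90,0,0,0],[0,0,0,-130,0,0,0],[0,-60,-20,-130,0,0,-0.02],[0,-126,-40.4,-130,0,0,-0.02],[0,-126,-40.4,-130,0,0,-0.02],[0,-126,-40.4,-130,0,0,-0.02],[0,-126,-40.4,-130,0,0,-0.02]]]';  python3 -c "
from h import *
go([507,-327.5,193],Rt(76.5));near(507,-328,62);near(578,-216,62)"
```

```text
t: 13.9
eef_pos: [507.4, -326.7, 193.4]
orientation: [[0.234, 0.972, -0.0], [0.972, -0.234, 0.0], [0.0, -0.0, -1.0]]
ft_force: [0.4, -0.7, -0.6]
width: 85.4
grip_force: 0.0
row [-0.9 -0.3  0.4] [-0.    -0.    -0.001] t 13.9
3458 [ 508.  -327.    79.4   80.3   76.4]
1945 [ 507.8 -327.2   39.8   39.9   76.9]
4500 [ 576.6 -218.4   72.9   80.5   76.3]
3209 [ 577.6 -214.4   40.2   40.3   75.5]
```

```bash
python3 -m jog '[[[0,-0.4,0.5,50,0,0,0],[0,-0.4,0.5,100,0,0,0],[0,-0.4,0.5,130,0,0,0],[0,-0.4,0.5,130,0,0,0],[0,-0.4,0.5,130,0,0,0],[0,-0.4,0.5,130,0,0,0]]]'; python3 -m jog '[[[200,0,0,0,0,0,0],[200,0,0,0,0,0,0],[200,0,0,0,0,0,0],[200,0,0,0,0,0,0],[200,0,0,0,0,0,0],[200,0,0,-0.5,0,0,0],[200,0,0,-0.5,0,0,0],[200,0,0,-0.5,0,0,0],[200,0,0,-0.5,0,0,0]]]' 30
```

```text
t: 14.75
eef_pos: [508.2, -328.6, 65.1]
orientation: [[0.234, 0.972, 0.002], [0.972, -0.234, -0.001], [-0.001, 0.002, -1.0]]
ft_force: [-0.3, -0.3, 1.1]
width: 85.5
grip_force: 0.0
t: 15.88
eef_pos: [507.2, -328.2, 64.0]
orientation: [[0.235, 0.972, -0.0], [0.972, -0.235, -0.0], [-0.0, 0.0, -1.0]]
ft_force: [-0.9, -0.8, 1.6]
width: 39.5
grip_force: 31.4
```

```bash
for i in 1 2; do python3 -m jog '[[[200,0,4.5,0,0,0,0],[200,0,9,0,0,0,0],[200,0,13.5,0,0,0,0],[200,0,18,0,0,0,0],[200,0,22.5,0,0,0,0],[200,0,27,0,0,0,0]]]'; done; python3 -m jog '[[[200,0,0,0,0,0,0],[200,0,0,0,0,0,0]]]'
```

```text
t: 16.62
eef_pos: [533.8, -334.6, 64.0]
orientation: [[0.235, 0.972, -0.0], [0.972, -0.235, 0.0], [0.0, -0.0, -1.0]]
ft_force: [-2.9, -0.1, 5.2]
width: 39.5
grip_force: 31.9
t: 17.38
eef_pos: [560.1, -340.9, 64.0]
orientation: [[0.235, 0.972, -0.0], [0.972, -0.235, -0.0], [-0.0, -0.0, -1.0]]
ft_force: [-3.3, 1.6, 5.4]
width: 39.5
grip_force: 31.9
t: 17.62
eef_pos: [560.3, -341.0, 64.0]
orientation: [[0.235, 0.972, 0.001], [0.972, -0.235, -0.0], [-0.0, 0.001, -1.0]]
ft_force: [2.1, -1.0, 0.4]
width: 39.6
grip_force: 31.4
```

Cast 1 needed about 17 N with 27 N on the bench (μ≈0.65). Casts 2 and 3 came out at about 0.1 and 0.27, so cast 1 is the non-slip one.

```bash
python3 -m jog '[[[0,0,0,0,0,0,0],[0,0,0,0,0,0,0],[0,0,0,0,0,0,0],[0,0,0,0,0,0,0],[0,0,0,-40,0,0,0],[0,0,0,-90,0,0,0],[0,0,0,-130,0,0,0],[0,0,0,-130,0,0,0]]]'; python3 -m jog '[[[0,60,-6,0,0,0,-0.1],[0,120,-12,0,0,0,-0.2],[0,180,-18,0,0,0,-0.3],[0,240,-24,0,0,0,-0.363],[0,298.4,-29.8,0,0,0,-0.363],[0,298.4,-29.8,0,0,0,-0.363],[0,298.4,-29.8,0,0,0,-0.363],[0,298.4,-29.8,0,0,0,-0.363],[0,298.4,-29.8,0,0,0,-0.363]]]';python3 -c "
from h import *
go([601.5,-44,193],Rt(97.2));near(601.5,-44,62)
f=optics.grab_frame('wrist');P=cloud(f,np.ones((384,512),bool))
f=optics.grab_frame('top');P=cloud(f,np.ones((384,512),bool))
for f in (f,optics.grab_frame('side')):
    P=cloud(f,np.ones((384,512),bool))
    for c in ((578,-216),(560,-341)):
        g=(abs(P[:,0]-c[0])<65)&(abs(P[:,1]-c[1])<65)&(P[:,2]>60)&(P[:,2]<80);print(c,P[g].mean(0).round(1),np.percentile(P[g][:,2],98))
    # board: plane through points near centre, then in-plane rectangle
    q=(abs(P[:,0]-598)<120)&(abs(P[:,1]-229)<120)&(P[:,2]>15)
    Q=P[q];n=np.array([-.339,.041,.94]);d=58
    for _ in range(5):
        c0=np.array([598,228,58.]) if _==0 else c
        S=Q[abs((Q-c0)@n)<5];c=S.mean(0);n=np.linalg.svd(S-c,full_matrices=False)[2][2];n*=np.sign(n[2])
    S=Q[abs((Q-c)@n)<3]
    ex=np.array([-n[0]*n[2],-n[1]*n[2],n[0]**2+n[1]**2]);ex/=np.linalg.norm(ex);ey=np.cross(n,ex)
    a=cv2.minAreaRect(np.c_[(S-c)@ex,(S-c)@ey].astype(np.float32))
    print('n',n.round(4),'tilt',np.degrees(np.arccos(n[2])).round(2),'c',(c+a[0][0]*ex+a[0][1]*ey).round(1),np.round(a[1],1),round(a[2],1))
"
```

```text
t: 18.62
eef_pos: [561.3, -341.9, 197.5]
orientation: [[0.235, 0.972, 0.005], [0.972, -0.235, -0.003], [-0.002, 0.005, -1.0]]
ft_force: [-0.2, 0.1, -0.4]
width: 85.0
grip_force: 0.0
t: 19.75
eef_pos: [600.7, -44.9, 193.8]
orientation: [[-0.124, 0.992, -0.0], [0.992, 0.124, -0.0], [0.0, -0.0, -1.0]]
ft_force: [0.4, -0.5, -0.1]
width: 85.4
grip_force: 0.0
row [0.8 0.9 0.8] [-0.    -0.    -0.001] t 19.75
3510 [600.5 -43.6  80.   80.1   7. ]
1947 [600.5 -43.4  40.   39.7   7.1]
(578, -216) [ 576.  -216.6   71. ] 78.40675265220344
(560, -341) [ 558.5 -338.    70.1] 77.29988407897552
n [-0.3379  0.0455  0.9401] tilt 19.93 c [598.9 242.7  58.4] [179.7 155.5] 0.4
(578, -216) [ 572.8 -219.8   69.9] 78.09505741258732
(560, -341) [ 554.7 -343.1   69.6] 77.53372031601266
n [-0.3427  0.0415  0.9385] tilt 20.19 c [597.7 227.2  58.3] [183.5 179.9] 89.7
```

```bash
python3 -m jog '[[[0,1.4,-0.1,50,0,0,0],[0,1.4,-0.1,100,0,0,0],[0,1.4,-0.1,130,0,0,0],[0,1.4,-0.1,130,0,0,0],[0,1.4,-0.1,130,0,0,0],[0,1.4,-0.1,130,0,0,0]]]'; python3 -m jog '[[[200,0,0,0,0,0,0],[200,0,0,0,0,0,0],[200,0,0,0,0,0,0],[200,0,0,0,0,0,0],[200,0,0,0,0,0,0],[200,0,0,-0.7,0,0,0],[200,0,0,-0.7,0,0,0],[200,0,0,-0.7,0,0,0],[200,0,0,-0.7,0,0,0]]]' 50
```

```text
t: 20.7
eef_pos: [601.6, -42.6, 65.6]
orientation: [[-0.126, 0.992, 0.002], [0.992, 0.126, -0.0], [-0.001, 0.002, -1.0]]
ft_force: [0.6, 0.2, -0.5]
width: 85.0
grip_force: 0.0
t: 21.82
eef_pos: [600.3, -42.4, 64.5]
orientation: [[-0.126, 0.992, -0.001], [0.992, 0.126, 0.0], [0.0, -0.001, -1.0]]
ft_force: [-1.9, 1.8, -2.5]
width: 39.4
grip_force: 51.2
```

```bash
python3 -m jog '[[[200,0,0,-20,0,0,0],[200,0,0,-60,0,0,0],[200,0,0,-100,0,0,0],[200,0,0,-140,0,0,0],[200,0,0,-140,0,0,0],[200,0,0,-140,0,0,0],[200,0,0,-140,0,0,0]]]';python3 -c "
from h import *
n=np.array([-.340,.0435,.9395]);n/=np.linalg.norm(n);c=np.array([599,230,58.3])
go(c+n*(64.5+60),Rt(82.7,n))"
```

```text
t: 22.7
eef_pos: [599.6, -42.3, 202.9]
orientation: [[-0.126, 0.992, -0.003], [0.992, 0.126, 0.0], [0.001, -0.003, -1.0]]
ft_force: [-0.4, 0.5, -6.6]
width: 39.0
grip_force: 52.8
row [280.9  -7.6  27.8] [-0.351 -0.045  0.251] t 22.7
```

```bash
python3 -m jog '[[[200,40,-1,0,0,0,0],[200,90,-2,0,-0.1,-0.01,0.07],[200,140,-4,0,-0.2,-0.025,0.14],[200,190,-5,0,-0.3,-0.04,0.21],[200,240,-6,10,-0.351,-0.045,0.251],[200,280.9,-7.6,27.8,-0.351,-0.045,0.251],[200,280.9,-7.6,27.8,-0.351,-0.045,0.251],[200,280.9,-7.6,27.8,-0.351,-0.045,0.251],[200,280.9,-7.6,27.8,-0.351,-0.045,0.251],[200,280.9,-7.6,27.8,-0.351,-0.045,0.251],[200,280.9,-7.6,27.8,-0.351,-0.045,0.251]]]';cat >> h.py <<'E'
def board():
    n=np.array([-.340,.0435,.9395]);n/=np.linalg.norm(n);c=np.array([599,230,58.3]);return c,n
def rel():
    c,n=board();f=optics.grab_frame("side")
    P=cloud(f,np.ones((384,512),bool));P=P[(abs(P[:,0]-c[0])<200)&(abs(P[:,1]-c[1])<200)]
    return f,P
E
python3 -c "
from h import *
c,n=board();go(c+n*64.5,Rt(82.7,n))
f,P=rel();cv2.imwrite('pics/s2.png',cv2.resize(f['frame'][80:240,100:320],None,fx=3,fy=3,interpolation=cv2.INTER_CUBIC)[:,:,::-1])"
```

```text
t: 24.08
eef_pos: [558.1, 234.5, 177.1]
orientation: [[0.129, 0.93, 0.343], [0.992, -0.121, -0.045], [-0.0, 0.346, -0.938]]
ft_force: [0.2, -0.3, -7.1]
width: 39.0
grip_force: 53.6
row [ 0.7 -2.3 61.2] [ 0.003  0.001 -0.001] t 24.075
```

View pics/s2.png

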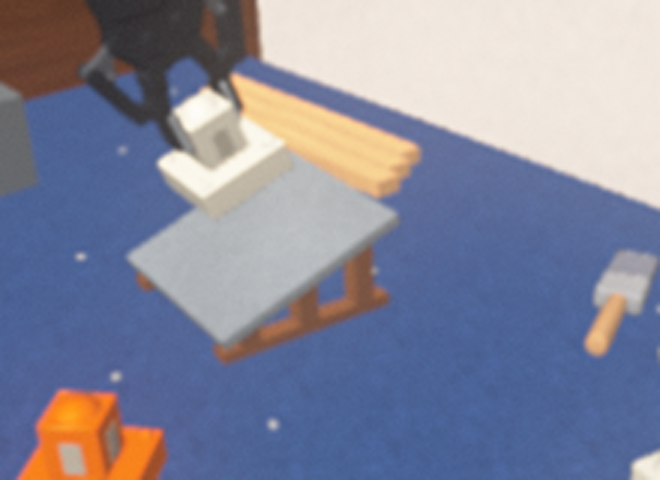

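The casting hangs parallel over the board (crop pixels (225,160)). Lowering it now.

```bash
python3 -m jog '[[[200,0.5,-1,20,0,0,0],[200,0.5,-1,40,0,0,0],[200,0.5,-1,50,0,0,0],[200,0.5,-1,55,0,0,0],[200,0.5,-1,55,0,0,0],[200,0.5,-1,55,0,0,0],[200,0.5,-1,55,0,0,0]]]';python3 -m jog '[[[200,0,0,0.5,0,0,0],[200,0,0,1,0,0,0],[200,0,0,1.5,0,0,0],[200,0,0,2,0,0,0],[200,0,0,2.5,0,0,0],[200,0,0,2.5,0,0,0]]]'
python3 -c "
from h import *
c,n=board();go(c+n*64.5,Rt(82.7,n))"
```

```text
t: 25.0
eef_pos: [575.8, 233.6, 125.5]
orientation: [[0.127, 0.93, 0.344], [0.992, -0.119, -0.044], [0.0, 0.346, -0.938]]
ft_force: [-0.6, -0.0, -6.0]
width: 39.1
grip_force: 53.5
t: 25.75
eef_pos: [576.5, 233.3, 122.5]
orientation: [[0.127, 0.931, 0.343], [0.992, -0.119, -0.044], [-0.0, 0.346, -0.938]]
ft_force: [0.1, 0.1, -6.1]
width: 38.9
grip_force: 53.5
row [-0.4 -0.7  3.6] [ 0.003  0.    -0.   ] t 25.75
```

```bash
for i in 1 2 3; do python3 -m jog '[[[200,0,0,0.5,0,0,0],[200,0,0,1,0,0,0],[200,0,0,1.5,0,0,0],[200,0,0,1.5,0,0,0]]]' | grep -E "eef_pos|ft_f"; done
```

```text
eef_pos: [577.1, 233.3, 121.1]
ft_force: [-0.5, 0.5, -5.8]
eef_pos: [577.6, 233.3, 119.8]
ft_force: [-2.2, 2.1, -2.5]
eef_pos: [578.1, 233.3, 118.5]
ft_force: [-5.1, 3.1, 1.2]
```

```bash
python3 -m jog '[[[120,0,0,0,0,0,0],[80,0,0,0,0,0,0],[0,0,0,0,0,0,0],[0,0,0,0,0,0,0],[0,0,0,0,0,0,0],[0,0,0,0,0,0,0]]]'; python3 -m jog '[[[0,0,0,-15,0,0,0],[0,0,0,-50,0,0,0],[0,0,0,-100,0,0,0],[0,0,0,-140,0,0,0],[0,0,0,-140,0,0,0],[0,0,0,-140,0,0,0]]]'
python3 - <<'E'
from h import *
c,n=board();ex=np.array([.94,-.12,.342]);ex-=n*(ex@n);ex/=np.linalg.norm(ex);ey=np.cross(n,ex)
for cam in ("side","wrist"):
    f=optics.grab_frame(cam);P=cloud(f,np.ones((384,512),bool))-c
    L=np.c_[P@ex,P@ey,P@n];g=(abs(L[:,:2])<75).all(1)
    cv2.imwrite(f"pics/{cam}3.png",f["frame"][:,:,::-1])
    for lo,hi in ((18,33),(60,82)):
        S=L[g&(L[:,2]>lo)&(L[:,2]<hi)]
        if len(S)>20:
            a=cv2.minAreaRect(S[:,:2].astype(np.float32));print(cam,len(S),np.round(np.hstack([a[0],a[1],a[2]]),1),np.median(S[:,2]).round(1))
            if lo==18:
                S=S[abs(S[:,2]-np.median(S[:,2]))<3]
                print(" slopes",np.linalg.lstsq(np.c_[S[:,:2],np.ones(len(S))],S[:,2],rcond=None)[0].round(3))
E
```

```text
t: 28.0
eef_pos: [578.1, 233.2, 118.4]
orientation: [[0.127, 0.931, 0.343], [0.992, -0.119, -0.044], [-0.0, 0.346, -0.938]]
ft_force: [1.0, -1.0, 0.3]
width: 85.2
grip_force: 0.0
t: 28.75
eef_pos: [529.9, 239.4, 250.1]
orientation: [[0.127, 0.931, 0.343], [0.992, -0.119, -0.044], [0.0, 0.346, -0.938]]
ft_force: [0.3, -0.2, -0.5]
width: 85.2
grip_force: 0.0
side 439 [ 0.2 -1.5 82.4 79.2 88.6] 25.1
 slopes [9.0000e-03 4.0000e-03 2.5334e+01]
side 187 [ 1.  -1.6 43.4 40.7 88.2] 67.5
wrist 3350 [-0.4  1.5 80.1 79.7  0.1] 25.6
 slopes [-2.0000e-03 -1.0000e-03  2.5635e+01]
wrist 1818 [-0.4  1.5 40.1 40.  89.5] 68.3
```

View pics/side3.png

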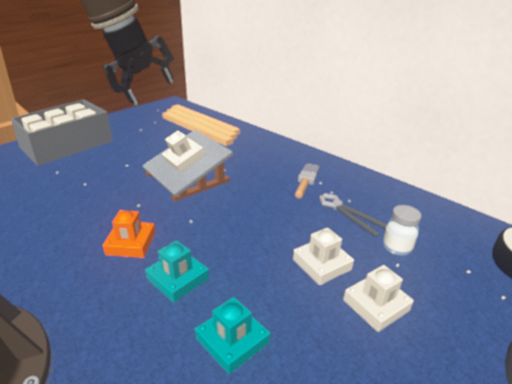

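The casting rests centred and flat on the board at (182,150), staying put. The other two stand on the bench at (323,255) and (380,297), and the bystanders have not been touched.

```bash
python3 -c "
from cell import order
print(order.finish_job())"
```

```text
the job is handed in; nothing more can be done
None
```

All three castings were dragged about 5 cm; the one that resisted most now rests flat and still on the middle of the sloping board, the other two stand on the bench, and the job is handed in (no verdict shown); that first casting was dragged with about 24 N of unintended downward force, within the 60 N limit.

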